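# Close a cold-sample carrier and clamp its draw latch

## Robot

A 6-joint arm with a two-finger parallel gripper is mounted at the origin on a cart in front of the work surface, level with it; the furniture and walls round the work are solid. World frame = base frame: x ahead of the robot, y to its left, z up, the work surface at z = 0. Lengths are in m, angles in degrees, forces in N, time in s.
With the tool pointing down it reaches from about 0.4 to 0.825 m from the base axis. Payload 7 kg.
Tool frame: the origin (TCP) lies between the finger pads; the fingertips stand 22 mm ahead of it and the grasp point (between the pads) lies 3 mm ahead of it; z points along the fingers, y is the line along which they close (so a half turn about z gives the same grasp; the last joint's range is limited). The gripper opens to 88 mm and grips with 3 to 60 N. Pads are 19 mm wide; open, the fingers measure 130 mm over their backs; the gripper's body (78 mm by 193 mm) begins 47 mm behind the grasp point.
Start: joints at [88.241, 20.546, 0.682, 0, -70.136, -16.507], TCP at [0.212, 0.641, 0.249] pointing down, gripper open.
Joint ranges: [-176.03, 176.03], [-82.01, 121.73], [-58.28, 71.71], [-173.87, 95.51], [-174.79, -0.11], [-173.66, 173.66]. Speed limits (degrees/s): [136.94, 136.94, 172.46, 180, 180, 180].

## Interface

Orientations are given as [roll, pitch, yaw] about the fixed x, y, z axes, in that order (R = Rz(yaw) Ry(pitch) Rx(roll)).
In Python, from plant import ctrl gives the robot as it stands.
- The arm moves only by the tool apply_moves, never from a script. Its argument "targets" is a list of rows, each an object with "travel": the shift along the tool's x, y, z in mm, a list of three; "roll": the turn about the tool's z in degrees; "jaw": the finger opening in mm, from 0 to 87.6. In form: [{"travel": [tx, ty, tz], "roll": roll, "jaw": jaw}, ...]. A call has 1 to 10 rows; each row shifts and turns the commanded pose from where the row before left it, along the tool's axes as they then stand; what a row does not reach is not made up. A row lasts 1/10 s, in which the tool goes at most 50 mm and 8.59 degrees, less where a joint would pass 70% of its speed; a pose out of reach is approached as far as the arm can. A call with a gripper value outside its range is refused whole. The fingers move at their own pace and stop on an object; the grip force is fixed at half the most. Time passes only in rows, so rows that do not move let the fingers close. It gives the time, the measured TCP pose, the force, the opening and the grip force at its end, in the units of the state.
- ctrl.get_obs(): the state, without advancing time (a new reading comes with each control period).
- ctrl.snapshot(name): name is "side" or "top"; returns the picture (420x560x3 uint8, red, green, blue); there is no depth.
- ctrl.calibration(name): a dict with "K" (3x3 intrinsics, pixels), "dist_coeffs" ([k1, k2, p1, p2, k3] as OpenCV has them; the pictures are not rectified), "extrinsics" (4x4, takes a point from camera to world coordinates). Camera axes: x right, y down, z forward; pixel columns grow to the right and rows downward; lengths in m; the calibration is good to about 2 mm. A picture is of the moment at which its call begins. calibration takes no time and is no camera call.
- ctrl.close_job(): hands the job in; it is judged then, once.
The state is a dict: "clock": time; "joint_pos": joint angles; "qvel": joint speeds; "tau": joint torques, N m; "tool_pos": TCP position; "orientation": TCP orientation; "force": force on the tool from outside, world axes, zero at the start; "moment": the same for the moment, N m; "opening": finger opening in m; "gripper_force": force on a finger pad.
Only numpy, scipy, OpenCV 4.12 (cv2) and the standard library are available. Lean on these libraries where they do the work, as an engineer would, in place of code of your own. Each camera call takes 0.05 s, during which the arm holds its last target. There are 200 camera calls.

## Task

Get the sample carrier ready to travel: lower its lid onto the seal, swing the latch's wire loop over the hook on the lid's front, and push the lever down past centre until it is fully home against its stop, so that the latch holds the lid drawn down tight on its seal. Firm fingertip pressure is enough, so never press on anything with more than 25 N, and leave the timer, the petri dish and the marker where they are.

Things in the scene. Friction and masses are not known exactly. Their poses are not given: they have to be found in the camera images.
- case: The sample carrier: a white plastic box with ribbed walls, 130 mm deep (x), 210 mm wide (y), 100 mm high without lid, fixed to the worktop. Origin: centre of its underside; x points from its front wall (x = -65 mm, facing the robot) to the back, y to its left, z up. In the middle of the front wall is a steel draw latch: a lever on a pin along y, with a wire loop (bail).
- latch_wall (a point): Point of the front wall's plane behind the lever's pin, 72 mm above the underside. The latch is screwed on over a black packing plate, 52 mm wide, that differs from carrier to carrier: the pin (parallel to the wall, along y) stands 7 to 21 mm in front of this wall and up to 1 mm above or below this point. That is not measured: where the lever comes home must be felt.
- lid (a joint): Grey lid, 132 x 210 mm, 38 mm thick. Angle in rad: 0 flat on the rim, larger is more open. It starts 0.35 to 0.8 open; its stiff hinge (0.45 N m) holds it anywhere. Resting on the seal it reads 0.034 to 0.040; the closed latch holds it at 0.002 to 0.025. A 3 mm raised panel ends 17 mm behind its front edge; a handle bar along y, 49 mm from the hinge line, stands 29 mm above the lid's top.
- lid_hinge (a point): Middle of the lid's hinge line (along y): x = 69 mm, z = 100 mm of the carrier. The lid's underside passes through this line; its front face is 134 mm from it.
- seal_front (a point): Middle of the front rim, at rim height, 127 mm from the hinge line. A black rubber seal stands 5 mm proud of it; squeezing it takes about 20 N per mm, and it lifts the lid again after a press.
- keeper (a point): Seat of the keeper, a steel hook 26 mm wide in the middle of the lid's front face that opens upward. The point is where the bail's bar centre sits when hooked: 6.5 mm in front of the lid's face, 15 mm above its underside. The slot's floor is 4 mm below the point; its lip stands 11 to 15 mm in front of the lid's face and rises to 3 mm above the point.
- lever (a joint): Steel lever, 24 mm wide, 62 mm long from its pin. Rad: 0 is home, straight down along the wall at a hard stop; pi/2 sticks out level; starts 1.75 to 2.15. Push on its outer (upper) face; 50 mm from the pin that is 8.5 mm off the pin's line and takes 7 to 12 N, most at 0.9 to 0.4 rad. Dead centre is at 0.05 to 0.35 rad. The pin is stiff (0.26 N m): the lever stays where left; it does not snap home.
- bail (a joint): Wire loop: two legs 37 mm apart, an 8 mm round cross bar 44 mm wide, 59.5 mm from its pivot on the lever, 14 mm from the lever's pin. Rad, relative to the lever: 0 (start) is thrown back on a stop 0.70 rad off the lever's outer side; it grows as the bar swings up and in. It swings freely: with lever + bail + 0.70 above pi it leans on the lid; the bar drops into the hook as the lever goes down.
- timer: A white digital timer, 62 x 66 x 20 mm, loose, lying left of the carrier. Origin: centre of its underside.
- petri_dish: A closed petri dish, 91 mm across, 16 mm high, loose, lying right of the carrier. Origin: centre of its underside.
- marker: A white marker pen with a black cap, 136 mm long, 13 mm thick, loose, lying left of the carrier and nearer the robot. Origin: centre of its underside.

How it is judged (in metres and radians):
On the way:
1. the lid is lowered onto its seal while the latch is still open (value of joint lid below 0.06 rad and value of joint lever above 1 rad), for 0.2 s.
At the end, for the whole second after the job is handed in: the lever is home against its stop (within 0.02 rad) and the latch holds the lid drawn down into its seal (lid angle under 0.029 rad, which a lid that merely rests on the seal does not reach) (value of joint lid below 0.029 rad and value of joint lever below 0.02 rad); the robot touches nothing.
It fails at once if the fingers press on something with more than 25 N (contact force between the fingers and anything else above 25 N).
It fails at once if the timer is moved by more than 15 mm (distance of timer from where it was at the start of the episode above 0.015 m).
It fails at once if the petri dish is moved by more than 15 mm (distance of petri_dish from where it was at the start of the episode above 0.015 m).
It fails at once if the marker is moved by more than 15 mm (distance of marker from where it was at the start of the episode above 0.015 m).
It also fails if it takes over 51 s, if anything falls off the work surface, if the arm or the gripper's body presses on something with over 40 N, if the wrist force passes 120 N, or if a joint passes its speed limit or range.

## Working session

There is one attempt and no reset: what is moved stays moved. The work goes in short steps, Python scripts to look and compute and a tool call to move; the robot and the scene stay as the last step left them, time stands still between calls to the robot, and variables do not carry over. Pictures are saved under pics/ and viewed, at most 10 in all, crops included, and the job is handed in when it is done.

Besides the shell and the picture viewer there is one more tool, called after "Request:" as name(argument=value, ...), one argument or row to a line, values as JSON. apply_moves: Moves the arm, as the interface text tells. Its arguments: {"type":"object","properties":{"targets":{"type":"array","items":{"type":"object","properties":{"travel":{"type":"array","items":{"type":"number"}},"roll":{"type":"number"},"jaw":{"type":"number"}}}}},"required":["targets"]}

```bash
mkdir -p pics; ls; python3 - <<'E'
from plant import ctrl
import cv2,numpy as np
o=ctrl.get_obs();print(o)
for n in("side","top"):
    im=ctrl.snapshot(n);cv2.imwrite(f"pics/{n}0.png",im[:,:,::-1]);c=ctrl.calibration(n);print(n,c)
E
```

```text
pics
{'clock': 0.0, 'joint_pos': array([ 8.82452000e+01,  2.05919710e+01,  6.32632706e-01, -1.96094296e-02,
       -7.01344140e+01, -1.65080879e+01]), 'qvel': array([-0.03707151, -0.02913111, -0.10647217, -0.0375229 ,  0.02602149,
        0.04258004]), 'tau': array([-2.43899194e-04, -5.82708764e+01,  2.93058425e+01,  6.99742019e+00,
        6.92840738e-03, -1.74475194e-04]), 'tool_pos': array([0.21140006, 0.64056481, 0.24760953]), 'orientation': array([ 1.79904874e+02, -8.96825638e-03, -1.82695591e+01]), 'force': array([-0.12605575,  0.0827735 ,  0.20901577]), 'moment': array([0.00848108, 0.04380094, 0.04483406]), 'gripper_force': 0.0, 'opening': 0.0873314170007431}
side {'K': array([[408.02017859,   0.        , 277.96553865],
       [  0.        , 408.02017859, 208.8430309 ],
       [  0.        ,   0.        ,   1.        ]]), 'dist_coeffs': array([0.01545951, 0.        , 0.        , 0.        , 0.        ]), 'extrinsics': array([[-0.99862333, -0.01926069,  0.04879011,  0.53677769],
       [-0.0507522 ,  0.58980985, -0.80594575,  0.77196966],
       [-0.01325381, -0.80731244, -0.5899754 ,  0.61692897],
       [ 0.        ,  0.        ,  0.        ,  1.        ]])}
top {'K': array([[486.24220442,   0.        , 283.60236686],
       [  0.        , 486.24220442, 216.38950895],
       [  0.        ,   0.        ,   1.        ]]), 'dist_coeffs': array([-0.05448955,  0.        ,  0.        ,  0.        ,  0.        ]), 'extrinsics': array([[-0.02807643, -0.99724977,  0.06859012,  0.49201674],
       [-0.99960048,  0.02778661, -0.00517599,  0.08571236],
       [ 0.00325587, -0.06870804, -0.9976315 ,  1.17196033],
       [ 0.        ,  0.        ,  0.        ,  1.        ]])}
```

View pics/side0.png

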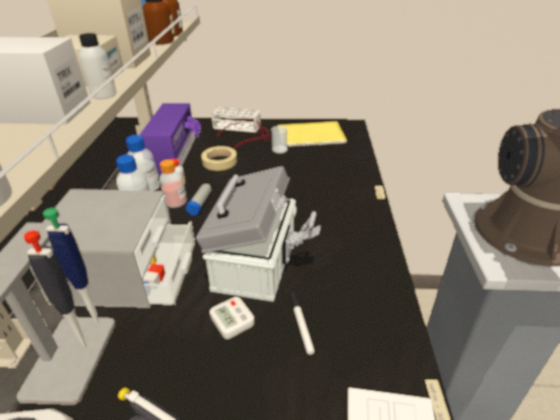

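View pics/top0.png

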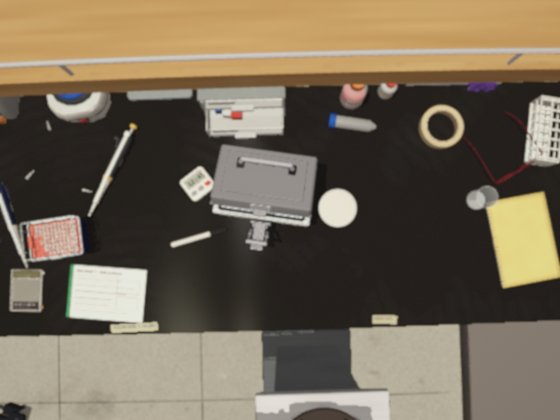

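The side view shows the open grey lid (about 245,205), the case below it (250,260) and the latch (303,232). The timer is at (232,317) and the marker at (303,325). In the top view the lid spans (213-317, 147-215) and the latch is at (258,235). The dish is at (338,208), the timer at (197,183) and the marker at (198,238). I need a closer look at the corners.

```bash
python3 - <<'E'
import cv2,numpy as np
a=cv2.imread("pics/side0.png")[165:305,195:335]; b=cv2.imread("pics/top0.png")[135:260,200:340]
def up(im,x0,y0,s,h):
    r=cv2.resize(im,None,fx=s,fy=s,interpolation=cv2.INTER_CUBIC)
    for k in range(0,im.shape[1],20): cv2.putText(r,str(x0+k),(int(k*s),8),0,.35,(0,0,255),1); cv2.line(r,(int(k*s),10),(int(k*s),16),(0,0,255),1)
    for k in range(0,im.shape[0],20): cv2.putText(r,str(y0+k),(0,int(k*s)+4),0,.35,(0,255,0),1);cv2.line(r,(24,int(k*s)),(30,int(k*s)),(0,255,0),1)
    return cv2.copyMakeBorder(r,0,h-r.shape[0],0,0,0)
s=2.85*2
A=up(a,195,165,5.6,784);B=up(b,200,135,5.6,784)
cv2.imwrite("pics/sc.png",A[:600] if 0 else cv2.resize(A,None,fx=.76,fy=.76));cv2.imwrite("pics/tc.png",B[:600] if 0 else cv2.resize(B,None,fx=.76,fy=.76))
E
```

```text
(no output)
```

View pics/sc.png

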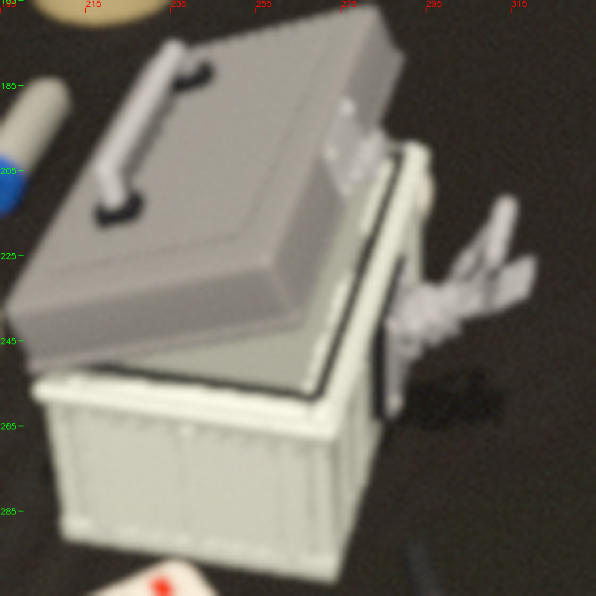

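View pics/tc.png

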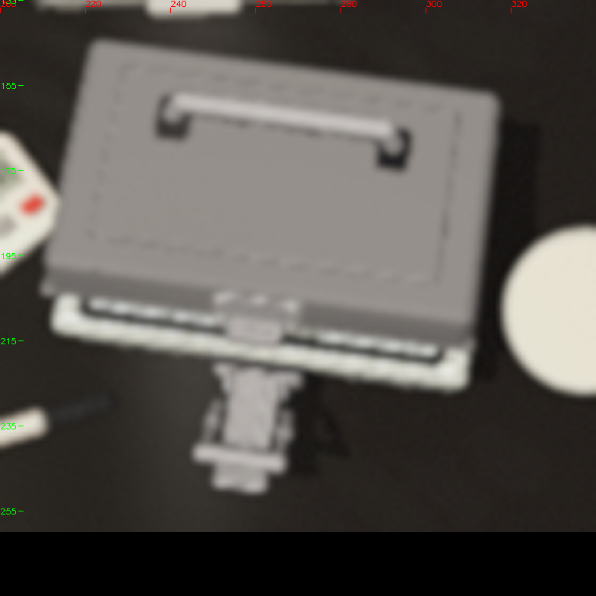

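The crops show the rim's front corners at top (212,212) and (310,226), and at side (273,263) and (296,200). The lid's front top corners are at top (212,198) and (311,211), with the near one at side (258,227). The bail bar ends are at top (246,241) and (266,244). The lever tip is at top (256,250) and side (319,228).

```bash
cat > h.py <<'E'
from plant import ctrl
import cv2,numpy as np
C={n:ctrl.calibration(n) for n in("side","top")}
def ray(n,p):
    c=C[n];q=cv2.undistortPoints(np.array([[p]],float),c["K"],c["dist_coeffs"])[0,0]
    E=c["extrinsics"];d=E[:3,:3]@[q[0],q[1],1];return E[:3,3],d/np.linalg.norm(d)
def tri(a,b):
    o1,d1=ray("top",a);o2,d2=ray("side",b)
    s=np.linalg.lstsq(np.c_[d1,-d2],o2-o1,rcond=None)[0]
    p,q=o1+s[0]*d1,o2+s[1]*d2;return (p+q)/2,np.linalg.norm(p-q)
def plane(n,p,z):
    o,d=ray(n,p);return o+d*(z-o[2])/d[2]
def proj(n,P):
    c=C[n];E=np.linalg.inv(c["extrinsics"]);return cv2.projectPoints(np.array([P],float),cv2.Rodrigues(E[:3,:3])[0],E[:3,3],c["K"],c["dist_coeffs"])[0][0,0]
T=lambda x,y:(200+x/4.256,135+y/4.256)
S=lambda x,y:(195+x/4.256,165+y/4.256)
E
python3 - <<'E'
from h import *
np.set_printoptions(precision=4,suppress=True)
for n,a,b in [("rimL",(52,326),(333,420)),("rimR",(468,384),(430,152)),("lidTopL",(50,268),(268,262)),("lidTopR",(474,325),(405,58)),("lidBotL",(43,292),(303,320)),
 ("lidBackTopL",(95,42),(8,310)),("lidBackTopR",(497,95),(375,8)),("hanL",(175,100),(108,168)),("hanR",(392,128),(172,45)),("tip",(240,486),(532,270)),("bailL",(197,453),(492,262)),("barmid",(240,458),(508,203)),("barR",(283,465),(508,203))]:
    print(n,*tri(T(*a),S(*b)))
L,R=[plane("top",T(*p),.1) for p in((52,326),(468,384))];print(L,R,np.linalg.norm(L-R),(L+R)/2,np.degrees(np.arctan2(*(L-R)[[1,0]])))
L,R=[plane("side",S(*p),.1) for p in((333,420),(430,152))];print(L,R,np.linalg.norm(L-R),(L+R)/2,np.degrees(np.arctan2(*(L-R)[[1,0]])))
E
```

```text
rimL [0.5799 0.2373 0.1028] 0.0012028084076023836
rimR [0.5431 0.0221 0.0917] 0.003651502048976788
lidTopL [0.6035 0.227  0.1794] 0.0023937598693550104
lidTopR [0.563  0.0218 0.1501] 0.016541939076429903
lidBotL [0.5919 0.234  0.1553] 0.0024075502110382295
lidBackTopL [0.7212 0.2084 0.1351] 0.001501157576444828
lidBackTopR [0.6237 0.0137 0.1862] 0.1096348157536745
hanL [0.6812 0.1647 0.18  ] 0.002338233826088522
hanR [0.6662 0.06   0.1784] 0.0003608295110143291
tip [0.4938 0.1416 0.1096] 0.0025493631007517544
bailL [0.5121 0.1617 0.1298] 0.00020321620619535822
barmid [0.5069 0.1394 0.1464] 0.0037920979601541575
barR [0.5044 0.1186 0.1309] 0.0009782274951117876
[0.5807 0.2378 0.1   ] [0.5445 0.0225 0.1   ] 0.21825466278892178 [0.5626 0.1301 0.1   ] 80.454788795083
[0.5795 0.2345 0.1   ] [0.5412 0.0342 0.1   ] 0.20391967196150995 [0.5604 0.1343 0.1   ] 79.17465594588515
```

Measured: case yaw is about -9.8°, the rim front mid is near (0.563, 0.130, 0.10), and the lid is about 0.4 rad open. Two views agree on the bail bar at z ≈ 0.13 m and the lever tip at z ≈ 0.11 m, which fits the latch sizes given. I'll move towards the lid with the jaw closed.

Request:
apply_moves(
  targets=[
    {"travel": [0,0,0],"roll": -8.5,"jaw": 0},
    {"travel": [30,29,0],"roll": 0,"jaw": 0},
    {"travel": [30,29,0],"roll": 0,"jaw": 0},
    {"travel": [30,29,0],"roll": 0,"jaw": 0},
    {"travel": [30,29,0],"roll": 0,"jaw": 0},
    {"travel": [30,29,0],"roll": 0,"jaw": 0},
    {"travel": [30,29,0],"roll": 0,"jaw": 0},
    {"travel": [30,29,0],"roll": 0,"jaw": 0},
    {"travel": [30,29,0],"roll": 0,"jaw": 0},
    {"travel": [30,29,0],"roll": 0,"jaw": 0},
  ],
)

```text
clock: 1.1
tool_pos: [0.4339, 0.3363, 0.2484]
orientation: [180.0, 0.0, -9.8]
force: [-0.3, 0.7, 0.1]
opening: 0.0129
gripper_force: 0.0
```

Request:
apply_moves(
  targets=[
    {"travel": [30,29,0],"roll": 0,"jaw": 0},
    {"travel": [30,29,0],"roll": 0,"jaw": 0},
    {"travel": [30,29,0],"roll": 0,"jaw": 0},
    {"travel": [30,29,0],"roll": 0,"jaw": 0},
    {"travel": [30,29,0],"roll": 0,"jaw": 0},
    {"travel": [30,29,0],"roll": 0,"jaw": 0},
    {"travel": [14,8,0],"roll": 0,"jaw": 0},
    {"travel": [0,0,12],"roll": 0,"jaw": 0},
  ],
)

```text
clock: 1.9
tool_pos: [0.5956, 0.1243, 0.237]
orientation: [-180.0, -0.1, -9.9]
force: [-0.3, -0.5, 0.4]
opening: 0.0002
gripper_force: 0.0
```

```bash
python3 - <<'E'
from h import *
a=ctrl.snapshot("side")[:,:,::-1];cv2.imwrite("pics/s1.png",a);b=ctrl.snapshot("top")[:,:,::-1];cv2.imwrite("pics/t1.png",b)
A=cv2.resize(a[90:300,170:370],None,fx=2.0,fy=2.0,interpolation=2)
B=cv2.resize(b[100:310,190:390],None,fx=2.0,fy=2.0,interpolation=2)
cv2.imwrite("pics/c1.png",np.hstack([A,B]))
E
```

```text
(no output)
```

View pics/c1.png

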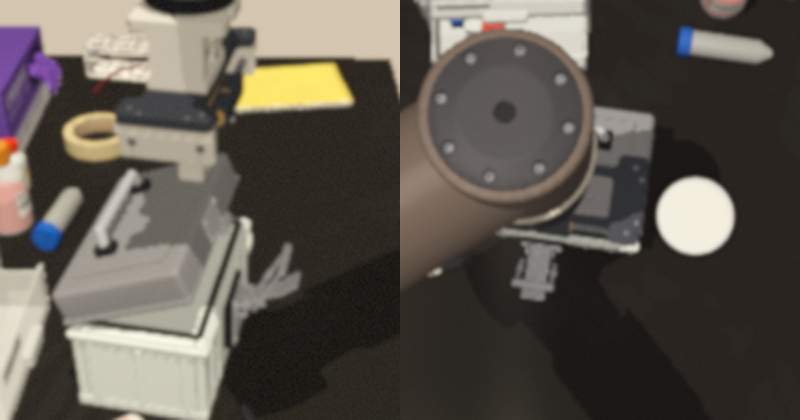

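Right panel: the arm is over the lid. Left panel: the closed fingers stand just above the lid's front part (crop 192,170). The latch is untouched, with the lever at crop (270,285) left and (535,265) right. Next I push the lid down.

Request:
apply_moves(
  targets=[
    {"travel": [0,0,8],"jaw": 0},
    {"travel": [0,0,6],"jaw": 0},
    {"travel": [0,0,5],"jaw": 0},
    {"travel": [0,0,5],"jaw": 0},
    {"travel": [0,0,5],"jaw": 0},
    {"travel": [0,0,5],"jaw": 0},
    {"travel": [0,0,5],"jaw": 0},
    {"travel": [0,0,5],"jaw": 0},
  ],
)

```text
validation failed for argument at $.ta...
```

Request:
apply_moves(
  targets=[
    {"travel": [0,0,8],"roll": 0,"jaw": 0},
    {"travel": [0,0,6],"roll": 0,"jaw": 0},
    {"travel": [0,0,5],"roll": 0,"jaw": 0},
    {"travel": [0,0,5],"roll": 0,"jaw": 0},
    {"travel": [0,0,5],"roll": 0,"jaw": 0},
    {"travel": [0,0,5],"roll": 0,"jaw": 0},
    {"travel": [0,0,5],"roll": 0,"jaw": 0},
    {"travel": [0,0,5],"roll": 0,"jaw": 0},
  ],
)

```text
clock: 2.8
tool_pos: [0.5939, 0.1257, 0.1924]
orientation: [-180.0, -0.0, -9.8]
force: [-1.0, 0.8, 2.6]
opening: 0.0005
gripper_force: 1.2
```

Request:
apply_moves(
  targets=[
    {"travel": [0,0,4],"roll": 0,"jaw": 0},
    {"travel": [0,0,4],"roll": 0,"jaw": 0},
    {"travel": [0,0,4],"roll": 0,"jaw": 0},
    {"travel": [0,0,3],"roll": 0,"jaw": 0},
    {"travel": [0,0,3],"roll": 0,"jaw": 0},
    {"travel": [0,0,2],"roll": 0,"jaw": 0},
    {"travel": [0,0,1],"roll": 0,"jaw": 0},
  ],
)

```text
clock: 3.5
tool_pos: [0.5936, 0.1257, 0.1713]
orientation: [180.0, 0.0, -9.8]
force: [-1.7, -0.2, 2.5]
opening: 0.0003
gripper_force: 1.2
```

Request:
apply_moves(
  targets=[
    {"travel": [0,0,1],"roll": 0,"jaw": 0},
    {"travel": [0,0,1],"roll": 0,"jaw": 0},
    {"travel": [0,0,1],"roll": 0,"jaw": 0},
    {"travel": [0,0,0.5],"roll": 0,"jaw": 0},
    {"travel": [0,0,0],"roll": 0,"jaw": 0},
  ],
)

```text
clock: 4.0
tool_pos: [0.5938, 0.1257, 0.168]
orientation: [-180.0, -0.0, -9.8]
force: [-1.0, 0.2, 1.2]
opening: 0.0004
gripper_force: 0.5
```

Request:
apply_moves(
  targets=[
    {"travel": [0,0,0.5],"roll": 0,"jaw": 0},
    {"travel": [0,0,0.5],"roll": 0,"jaw": 0},
    {"travel": [0,0,0.5],"roll": 0,"jaw": 0},
    {"travel": [0,0,0],"roll": 0,"jaw": 0},
  ],
)

```text
clock: 4.4
tool_pos: [0.5937, 0.1257, 0.1675]
orientation: [-180.0, -0.0, -9.7]
force: [-3.8, 1.0, 8.5]
opening: 0.0004
gripper_force: 4.1
```

The force rises at tip z = 0.1455 m, which matches the expected seal height of 0.145 m. The lid rests on the seal. Next I back off, go up and out past the bail, and come down in front of its bar.

Request:
apply_moves(
  targets=[
    {"travel": [0,0,-15],"roll": 0,"jaw": 0},
    {"travel": [-30,0,-5],"roll": 0,"jaw": 0},
    {"travel": [-40,0,0],"roll": 0,"jaw": 0},
    {"travel": [-45,0,0],"roll": 0,"jaw": 0},
    {"travel": [0,0,20],"roll": 0,"jaw": 0},
    {"travel": [0,0,20],"roll": 0,"jaw": 0},
    {"travel": [0,0,4],"roll": 0,"jaw": 0},
    {"travel": [0,0,0],"roll": 0,"jaw": 0},
  ],
)

```text
clock: 5.2
tool_pos: [0.4803, 0.145, 0.1422]
orientation: [179.9, 0.0, -9.8]
force: [0.4, 0.5, 0.5]
opening: 0.0001
gripper_force: 0.0
```

```bash
python3 - <<'E'
from h import *
print(ctrl.get_obs()["force"],ctrl.get_obs()["tool_pos"],ctrl.get_obs()["joint_pos"])
a=ctrl.snapshot("side")[:,:,::-1];cv2.imwrite("pics/s2.png",a)
A=cv2.resize(a[150:300,190:390],None,fx=4,fy=4,interpolation=2)
cv2.imwrite("pics/c2.png",A)
E
```

```text
[0.38841469 0.54779453 0.50065513] [0.48033788 0.14501511 0.14218583] [ 3.92791449e+01  1.00313334e+01 -2.91677867e+01  1.02814513e-02
 -5.08743935e+01  4.09493485e+01]
```

View pics/c2.png

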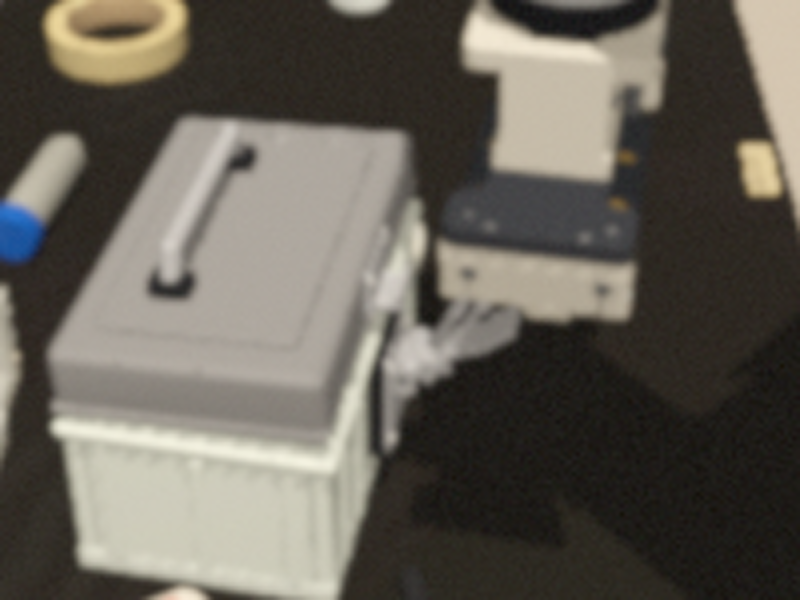

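The picture shows the lid flat on its seal and the gripper in front of the bail, with the lever at crop (470,330). I push the bar inward.

Request:
apply_moves(
  targets=[
    {"travel": [8,0,0],"roll": 0,"jaw": 0},
    {"travel": [7,0,0],"roll": 0,"jaw": 0},
    {"travel": [6,0,0],"roll": 0,"jaw": 0},
    {"travel": [6,0,0],"roll": 0,"jaw": 0},
    {"travel": [6,0,0],"roll": 0,"jaw": 0},
    {"travel": [6,0,0],"roll": 0,"jaw": 0},
    {"travel": [6,0,0],"roll": 0,"jaw": 0},
    {"travel": [4,0,0],"roll": 0,"jaw": 0},
    {"travel": [0,0,0],"roll": 0,"jaw": 0},
  ],
)

```text
clock: 6.15
tool_pos: [0.5291, 0.1368, 0.1424]
orientation: [180.0, 0.0, -9.8]
force: [-1.0, 0.1, 0.1]
opening: 0.0001
gripper_force: 0.0
```

Request:
apply_moves(
  targets=[
    {"travel": [4,0,0],"roll": 0,"jaw": 0},
    {"travel": [0,0,0],"roll": 0,"jaw": 0},
    {"travel": [-20,0,-10],"roll": 0,"jaw": 0},
    {"travel": [-40,0,-20],"roll": 0,"jaw": 0},
    {"travel": [-40,0,-20],"roll": 0,"jaw": 0},
    {"travel": [-20,0,-10],"roll": 0,"jaw": 0},
  ],
)

```text
clock: 6.75
tool_pos: [0.4124, 0.1566, 0.2039]
orientation: [-179.9, -0.0, -9.7]
force: [0.4, 0.5, 1.3]
opening: 0.0006
gripper_force: 0.0
```

```bash
python3 - <<'E'
from h import *
print(ctrl.get_obs()["force"],ctrl.get_obs()["tool_pos"],ctrl.get_obs()["joint_pos"])
a=ctrl.snapshot("side")[:,:,::-1];cv2.imwrite("pics/s3.png",a);b=ctrl.snapshot("top")[:,:,::-1];cv2.imwrite("pics/t3.png",b)
A=cv2.resize(a[180:280,260:340],None,fx=5,fy=5,interpolation=2)
B=cv2.resize(b[180:280,220:300],None,fx=5,fy=5,interpolation=2)
cv2.imwrite("pics/c3.png",np.hstack([A,B]))
E
```

```text
[0.43132033 0.48508012 1.2638498 ] [0.41241467 0.15655215 0.20393341] [ 4.65506886e+01  3.01722001e-02 -3.12042244e+01 -1.07031972e-02
 -5.86728932e+01  3.37181272e+01]
```

View pics/c3.png

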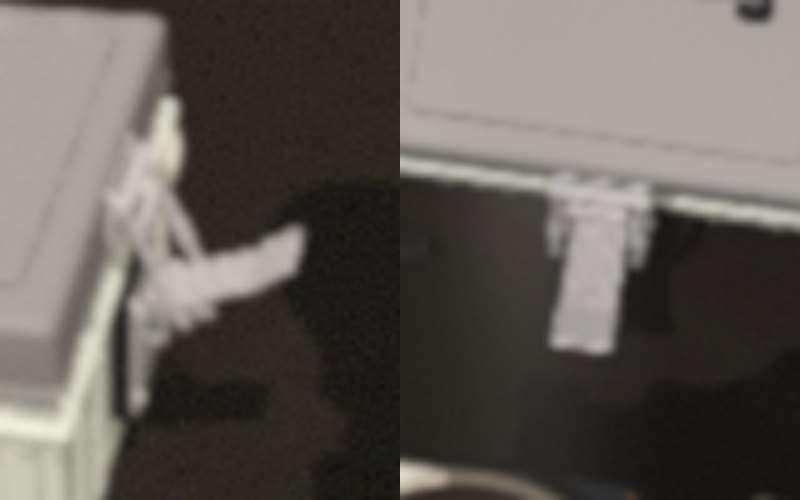

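The pictures show the bail's bar leaning on the lid front behind the keeper lip (crop left 130,185; right 600,190). The lever still sticks out, with its tip at right (583,352). Now I push the lever down from above, body clear of the keeper.

Request:
apply_moves(
  targets=[
    {"travel": [35,0,15],"roll": 0,"jaw": 0},
    {"travel": [35,0,20],"roll": 0,"jaw": 0},
    {"travel": [27,0,20],"roll": 0,"jaw": 0},
    {"travel": [0,0,15],"roll": 0,"jaw": 0},
    {"travel": [0,0,6],"roll": 0,"jaw": 0},
    {"travel": [0,0,4],"roll": 0,"jaw": 0},
    {"travel": [0,0,4],"roll": 0,"jaw": 0},
    {"travel": [0,0,4],"roll": 0,"jaw": 0},
  ],
)

```text
clock: 7.65
tool_pos: [0.5104, 0.1405, 0.1158]
orientation: [-179.9, -0.1, -9.7]
force: [-0.3, -0.2, 4.8]
opening: 0.0006
gripper_force: 2.2
```

Request:
apply_moves(
  targets=[
    {"travel": [0,0,4],"roll": 0,"jaw": 0},
    {"travel": [0,0,4],"roll": 0,"jaw": 0},
    {"travel": [0,0,4],"roll": 0,"jaw": 0},
    {"travel": [0,0,2],"roll": 0,"jaw": 0},
    {"travel": [0,0,0],"roll": 0,"jaw": 0},
  ],
)

```text
clock: 8.15
tool_pos: [0.5099, 0.1407, 0.1015]
orientation: [-179.9, -0.1, -9.7]
force: [-1.0, 1.3, 3.5]
opening: 0.0006
gripper_force: 1.4
```

Request:
apply_moves(
  targets=[
    {"travel": [0,0,-5],"roll": 0,"jaw": 0},
    {"travel": [-19,0,0],"roll": 0,"jaw": 0},
    {"travel": [0,0,5],"roll": 0,"jaw": 0},
    {"travel": [0,0,4],"roll": 0,"jaw": 0},
    {"travel": [0,0,4],"roll": 0,"jaw": 0},
    {"travel": [0,0,4],"roll": 0,"jaw": 0},
    {"travel": [1,0,4],"roll": 0,"jaw": 0},
    {"travel": [1,0,4],"roll": 0,"jaw": 0},
  ],
)

```text
clock: 8.95
tool_pos: [0.4934, 0.1429, 0.0802]
orientation: [180.0, 0.0, -9.8]
force: [-3.9, 1.5, 7.8]
opening: 0.0003
gripper_force: 3.6
```

Request:
apply_moves(
  targets=[
    {"travel": [0.5,0,3],"roll": 0,"jaw": 0},
    {"travel": [1,0,3],"roll": 0,"jaw": 0},
    {"travel": [1.5,0,3],"roll": 0,"jaw": 0},
    {"travel": [2,0,2.5],"roll": 0,"jaw": 0},
  ],
)

```text
clock: 9.35
tool_pos: [0.4982, 0.142, 0.0688]
orientation: [180.0, 0.0, -9.8]
force: [-6.0, 2.0, 6.8]
opening: 0.0005
gripper_force: 4.7
```

Request:
apply_moves(
  targets=[
    {"travel": [1.5,0,2.5],"roll": 0,"jaw": 0},
    {"travel": [2,0,2],"roll": 0,"jaw": 0},
    {"travel": [2,0,1.5],"roll": 0,"jaw": 0},
    {"travel": [2,0,1],"roll": 0,"jaw": 0},
  ],
)

```text
clock: 9.75
tool_pos: [0.5043, 0.1407, 0.0611]
orientation: [179.9, 0.1, -9.8]
force: [-9.3, 4.7, 3.9]
opening: 0.0005
gripper_force: 4.4
```

Request:
apply_moves(
  targets=[
    {"travel": [2,0,1.5],"roll": 0,"jaw": 0},
    {"travel": [2,0,1],"roll": 0,"jaw": 0},
    {"travel": [1,0,0.5],"roll": 0,"jaw": 0},
    {"travel": [0,0,0],"roll": 0,"jaw": 0},
  ],
)

```text
clock: 10.15
tool_pos: [0.5087, 0.1395, 0.0576]
orientation: [179.9, 0.2, -9.8]
force: [-8.6, 3.6, 2.4]
opening: 0.0007
gripper_force: 3.5
```

```bash
python3 - <<'E'
from h import *
print(ctrl.get_obs()["force"],ctrl.get_obs()["tool_pos"],ctrl.get_obs()["joint_pos"])
a=ctrl.snapshot("side")[:,:,::-1];cv2.imwrite("pics/s4.png",a)
cv2.imwrite("pics/c4.png",cv2.resize(a[160:280,240:360],None,fx=5,fy=5,interpolation=2))
E
```

```text
[-8.5829572   3.62885047  2.36379935] [0.50867026 0.13949575 0.05759538] [ 36.6035045   18.83460549 -31.00405784  -0.11854765 -40.38385309
  43.66431834]
```

View pics/c4.png

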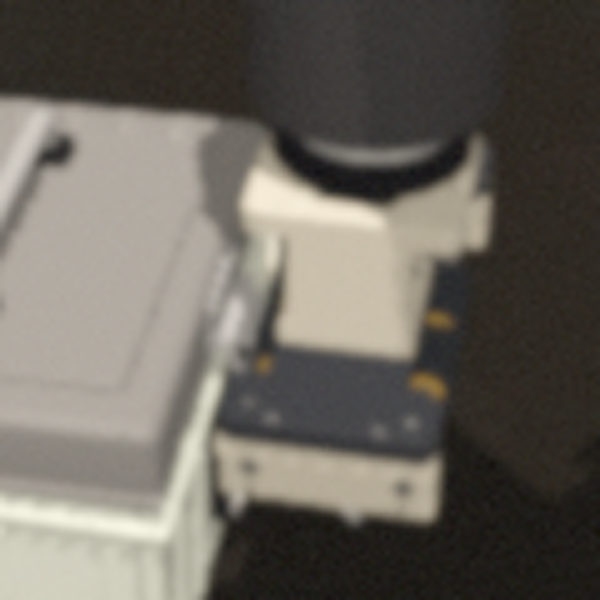

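The lever is at roughly 0.5 rad. The bail is under tension, with about 9 N on the lever. The gripper body (crop 215-440, 350-520) now stands right beside the keeper (235,310). The tool points straight down, and the body overhangs the finger face by about 30 mm, so it can't follow the lever to the wall like this. I'd need the fingertips to lean forward. I'll back off and test what the arm does at the edge of its reach.

Request:
apply_moves(
  targets=[
    {"travel": [-20,0,0],"roll": 0,"jaw": 0},
    {"travel": [-40,0,-10],"roll": 0,"jaw": 0},
    {"travel": [0,0,-45],"roll": 0,"jaw": 0},
    {"travel": [0,0,-45],"roll": 0,"jaw": 0},
    {"travel": [0,0,-45],"roll": 0,"jaw": 0},
    {"travel": [0,0,-45],"roll": 0,"jaw": 0},
    {"travel": [0,0,-45],"roll": 0,"jaw": 0},
  ],
)

```text
clock: 10.9
tool_pos: [0.4515, 0.1499, 0.2958]
orientation: [-180.0, -0.0, -9.8]
force: [1.1, 1.2, -0.4]
opening: 0.0005
gripper_force: 0.0
```

```bash
python3 - <<'E'
from h import *
o=ctrl.get_obs();print(o["joint_pos"],o["tool_pos"])
# where clutter stands: shelf edge & stand, sample rays
b=cv2.imread("pics/top0.png")
for z in(.2,.4,.6): print(z,plane("top",(283,92),z),plane("top",(110,170),z))
E
```

```text
[ 4.21602613e+01 -3.83701975e-01 -1.90853067e+01  1.83129283e-02
 -7.12715844e+01  3.80554211e+01] [0.45146989 0.14990729 0.29575515]
0.2 [0.81401392 0.07473596 0.2       ] [0.66301294 0.4302935  0.2       ]
0.4 [0.74775665 0.07699457 0.4       ] [0.6278271  0.35938913 0.4       ]
0.6 [0.68149938 0.07925318 0.6       ] [0.59264126 0.28848477 0.6       ]
```

```bash
cat > kin.py <<'E'
import numpy as np
D=np.array([[.4803,.145,.1422,10.03,-29.17],[.4124,.1566,.2039,.03,-31.2],[.5087,.1395,.0576,18.83,-31.0],[.4515,.1499,.2958,-.38,-19.09],[.2114,.6406,.2476,20.59,.63]])
off=.192
r=np.sqrt(D[:,0]**2+D[:,1]**2-off**2);z=D[:,2];a,b=np.radians(D[:,3]),np.radians(D[:,3]-D[:,4])
n=len(r);O,I=np.zeros(n),np.ones(n)
M=np.r_[np.c_[I,O,np.sin(a),np.cos(b),np.sin(b)],np.c_[O,I,np.cos(a),-np.sin(b),np.cos(b)]]
P,res,_,sv=np.linalg.lstsq(M,np.r_[r,z],rcond=None)
def fk(j2,j3):
    a,b=np.radians(j2),np.radians(j2-j3)
    return P[0]+P[2]*np.sin(a)+P[3]*np.cos(b)+P[4]*np.sin(b),P[1]+P[2]*np.cos(a)-P[3]*np.sin(b)+P[4]*np.cos(b)
E
python3 - <<'E'
from kin import *
print(P,M@P-np.r_[r,z],sv)
J2,J3=np.meshgrid(np.arange(-82,121,.5),np.arange(-58.2,71.7,.5));J5=J2-J3-90
R,Z=fk(J2,J3);ok=(J5<-.11)&(J5>-174.8)
for h in np.arange(.1,1.1,.1):
    m=ok&(abs(Z-h)<.01)
    if m.any():
        for f in(np.argmin,np.argmax):
            i=f(R[m]);print(round(h,1),"r' %.3f r %.3f J2 %.0f J3 %.0f J5 %.0f"%(R[m][i],np.hypot(R[m][i],off),J2[m][i],J3[m][i],J5[m][i]))
E
```

```text
[-0.00071051 -0.1522087   0.59825549  0.46525353 -0.0011741 ] [-2.30631549e-04 -3.27553349e-04  3.05229008e-04  3.43967588e-04
 -9.10116979e-05 -2.60262004e-04 -7.94955496e-05  1.55036692e-04
 -1.21665738e-04  3.06386599e-04] [3.84913028 3.14567278 0.35309497 0.32363982 0.24396733]
0.1 r' 0.178 r 0.262 J2 -16 J3 -58 J5 -48
0.1 r' 1.019 r 1.037 J2 68 J3 71 J5 -93
0.2 r' -0.220 r 0.292 J2 -82 J3 -45 J5 -127
0.2 r' 0.990 r 1.009 J2 62 J3 71 J5 -98
0.3 r' -0.321 r 0.374 J2 -82 J3 -28 J5 -144
0.3 r' 0.949 r 0.969 J2 56 J3 71 J5 -104
0.4 r' -0.546 r 0.579 J2 -82 J3 2 J5 -174
0.4 r' 0.896 r 0.917 J2 50 J3 71 J5 -111
0.5 r' -0.524 r 0.558 J2 -72 J3 12 J5 -174
0.5 r' 0.829 r 0.851 J2 44 J3 71 J5 -117
0.6 r' -0.482 r 0.518 J2 -62 J3 22 J5 -174
0.6 r' 0.738 r 0.762 J2 36 J3 71 J5 -125
0.7 r' -0.415 r 0.457 J2 -50 J3 34 J5 -174
0.7 r' 0.622 r 0.651 J2 28 J3 71 J5 -133
0.8 r' -0.309 r 0.364 J2 -36 J3 48 J5 -174
0.8 r' 0.458 r 0.497 J2 18 J3 71 J5 -143
0.9 r' -0.098 r 0.216 J2 -14 J3 70 J5 -174
0.9 r' 0.113 r 0.223 J2 -2 J3 71 J5 -163
```

Request:
apply_moves(
  targets=[
    {"travel": [-20,-20,-40],"roll": 0,"jaw": 0},
    {"travel": [-20,-20,-40],"roll": 0,"jaw": 0},
    {"travel": [-20,-20,-40],"roll": 0,"jaw": 0},
    {"travel": [-20,-20,-40],"roll": 0,"jaw": 0},
    {"travel": [-20,-20,-40],"roll": 0,"jaw": 0},
    {"travel": [-20,-20,-40],"roll": 0,"jaw": 0},
    {"travel": [-20,-20,-40],"roll": 0,"jaw": 0},
    {"travel": [-20,-20,-40],"roll": 0,"jaw": 0},
    {"travel": [-20,-20,-40],"roll": 0,"jaw": 0},
  ],
)

```text
clock: 11.8
tool_pos: [0.304, 0.359, 0.6555]
orientation: [-180.0, -0.0, -9.8]
force: [0.2, 1.7, 1.3]
opening: 0.0003
gripper_force: 0.0
```

Request:
apply_moves(
  targets=[
    {"travel": [0,0,-45],"roll": 0,"jaw": 0},
    {"travel": [0,0,-45],"roll": 0,"jaw": 0},
    {"travel": [0,0,-35],"roll": 0,"jaw": 0},
    {"travel": [0,0,-30],"roll": 0,"jaw": 0},
  ],
)

```text
clock: 12.2
tool_pos: [0.3037, 0.3555, 0.8049]
orientation: [180.0, -0.2, -9.9]
force: [6.2, 29.9, 140.7]
opening: 0.0004
gripper_force: 0.0
```

```bash
python3 -c "
from plant import ctrl
o=ctrl.get_obs();print(o['joint_pos'],o['tool_pos'],o['orientation'])"
```

```text
[  73.88055617   16.00728387   71.75427515    0.35903869 -145.7433179
    6.47092238] [0.30369821 0.35551778 0.80490495] [179.98139532  -0.20126895  -9.94524969]
```

The wrist force reading jumped to 141 N and joint 3 reads 71.75°, just past its limit of 71.71°. The 120 N wrist limit may already be broken, and I'll say so at the end. I'll ease off and let it settle before anything else.

Request:
apply_moves(
  targets=[
    {"travel": [0,0,3],"roll": 0,"jaw": 0},
    {"travel": [0,0,2],"roll": 0,"jaw": 0},
    {"travel": [0,0,0],"roll": 0,"jaw": 0},
  ],
)

```text
clock: 12.5
tool_pos: [0.3034, 0.3565, 0.7998]
orientation: [-179.8, -0.1, -9.8]
force: [0.8, -0.5, 1.0]
opening: 0.0003
gripper_force: 0.0
```

```bash
python3 -c "
from plant import ctrl
o=ctrl.get_obs();print(o['joint_pos'],o['tool_pos'],o['orientation'],o['force'],o['clock'])"
```

```text
[  73.88686742   14.77044398   68.74080247    0.1948112  -143.77719424
    6.46138303] [0.30338647 0.35654568 0.79978473] [-1.79820801e+02 -1.35615803e-01 -9.80931483e+00] [ 0.76451031 -0.48986385  1.012719  ] 12.5
```

Request:
apply_moves(
  targets=[
    {"travel": [0,0,-2],"roll": 0,"jaw": 0},
    {"travel": [0,0,-2],"roll": 0,"jaw": 0},
    {"travel": [0,0,-1],"roll": 0,"jaw": 0},
    {"travel": [0,0,-1],"roll": 0,"jaw": 0},
    {"travel": [0,0,-1],"roll": 0,"jaw": 0},
    {"travel": [0,0,-1],"roll": 0,"jaw": 0},
  ],
)

```text
clock: 13.1
tool_pos: [0.3023, 0.3556, 0.8057]
orientation: [-179.8, -0.2, -9.8]
force: [0.1, -0.3, 0.6]
opening: 0.0002
gripper_force: 0.0
```

```bash
python3 -c "
from plant import ctrl
o=ctrl.get_obs();print(o['joint_pos'],o['tool_pos'],o['orientation'],o['force'],o['clock'])"
```

```text
[  74.01898705   15.84259253   71.69191471    0.26310491 -145.63364128
    6.43314589] [0.30230954 0.35560703 0.80566429] [-1.79801947e+02 -1.70966246e-01 -9.76562086e+00] [ 0.06104176 -0.26369344  0.64259193] 13.1
```

Request:
apply_moves(
  targets=[
    {"travel": [0,0,-5],"roll": 0,"jaw": 0},
    {"travel": [0,0,-5],"roll": 0,"jaw": 0},
    {"travel": [0,0,-5],"roll": 0,"jaw": 0},
    {"travel": [0,0,-5],"roll": 0,"jaw": 0},
  ],
)

```text
clock: 13.5
tool_pos: [0.2975, 0.35, 0.8109]
orientation: [-179.5, -0.5, -9.8]
force: [0.0, -0.2, -1.0]
opening: 0.0002
gripper_force: 0.0
```

```bash
python3 -c "
from plant import ctrl
o=ctrl.get_obs();print(o['joint_pos'],o['tool_pos'],o['orientation'],o['force'],o['clock'])"
```

```text
[  74.73006844   15.26006828   71.66306635    0.87175914 -145.83646304
    6.22831806] [0.29748768 0.34995054 0.81094791] [-179.48610218   -0.5413206    -9.76779251] [ 7.75822849e-04 -2.35894673e-01 -9.95832893e-01] 13.5
```

```bash
python3 - <<'E'
from h import *
o1,a=ray("top",(100,88));_,b=ray("top",(480,80));n=np.cross(a,b)
for p in [(60,140),(100,108),(150,62)]:
    o,d=ray("side",p);t=n@(o1-o)/(n@d);print(p,o+t*d)
E
```

```text
(60, 140) [0.74447136 0.45914926 0.45753823]
(100, 108) [0.74625043 0.37268419 0.45127936]
(150, 62) [0.74661098 0.20054034 0.44788626]
```

Request:
apply_moves(
  targets=[
    {"travel": [0,5,30],"roll": 0,"jaw": 0},
    {"travel": [20,35,8],"roll": 0,"jaw": 0},
    {"travel": [20,35,8],"roll": 0,"jaw": 0},
    {"travel": [20,35,8],"roll": 0,"jaw": 0},
    {"travel": [20,35,8],"roll": 0,"jaw": 0},
    {"travel": [20,35,8],"roll": 0,"jaw": 0},
    {"travel": [20,35,8],"roll": 0,"jaw": 0},
    {"travel": [20,35,8],"roll": 0,"jaw": 0},
    {"travel": [20,35,8],"roll": 0,"jaw": 0},
    {"travel": [20,35,8],"roll": 0,"jaw": 0},
  ],
)

```text
clock: 14.5
tool_pos: [0.4218, 0.0045, 0.7139]
orientation: [-179.5, -0.6, -9.7]
force: [1.6, 0.7, 0.9]
opening: 0.0005
gripper_force: 0.0
```

Request:
apply_moves(
  targets=[
    {"travel": [20,35,8],"roll": 0,"jaw": 0},
    {"travel": [20,35,0],"roll": 0,"jaw": 0},
    {"travel": [20,35,0],"roll": 0,"jaw": 0},
    {"travel": [20,35,0],"roll": 0,"jaw": 0},
    {"travel": [20,35,0],"roll": 0,"jaw": 0},
    {"travel": [0,0,0],"roll": 0,"jaw": 0},
  ],
)

```text
clock: 15.1
tool_pos: [0.4931, -0.1862, 0.7026]
orientation: [-179.6, -0.2, -10.0]
force: [0.3, 0.7, -0.7]
opening: 0.0007
gripper_force: 0.0
```

```bash
python3 -c "
from plant import ctrl
o=ctrl.get_obs();print(o['joint_pos'],o['tool_pos'],o['orientation'],o['force'],o['clock'])"
```

```text
[   0.37448618   10.75902047   46.38679778   -0.47364932 -125.33071555
   79.36316191] [ 0.49311968 -0.18617321  0.70256251] [-179.56661912   -0.22179892   -9.98827891] [ 0.26825487  0.66835757 -0.71131912] 15.1
```

Request:
apply_moves(
  targets=[
    {"travel": [20,22,0],"roll": 0,"jaw": 0},
    {"travel": [20,22,0],"roll": 0,"jaw": 0},
    {"travel": [20,22,0],"roll": 0,"jaw": 0},
    {"travel": [15,15,0],"roll": 0,"jaw": 0},
    {"travel": [6,4,0],"roll": 0,"jaw": 0},
    {"travel": [3,0,0],"roll": 0,"jaw": 0},
  ],
)

```text
clock: 15.7
tool_pos: [0.5607, -0.2815, 0.704]
orientation: [-179.5, -0.4, -9.8]
force: [0.2, 0.2, 0.3]
opening: 0.0006
gripper_force: 0.0
```

```bash
python3 -c "
from plant import ctrl
o=ctrl.get_obs();print(o['joint_pos'],o['tool_pos'],o['orientation'],o['force'],o['clock'])"
```

```text
[  -9.14930304   25.43504992   69.0023008    -0.66119404 -133.15926996
   88.88746668] [ 0.56070573 -0.28152848  0.70398108] [-179.51304646   -0.40049264   -9.8095427 ] [0.2302824  0.21927934 0.29190781] 15.7
```

Request:
apply_moves(
  targets=[
    {"travel": [3,0,0],"roll": 0,"jaw": 0},
    {"travel": [2,0,0],"roll": 0,"jaw": 0},
    {"travel": [2,0,0],"roll": 0,"jaw": 0},
    {"travel": [1,0,-1],"roll": 0,"jaw": 0},
    {"travel": [1,0,-1],"roll": 0,"jaw": 0},
    {"travel": [1,0,-1],"roll": 0,"jaw": 0},
    {"travel": [3,0,-3],"roll": 0,"jaw": 0},
    {"travel": [6,0,-6],"roll": 0,"jaw": 0},
    {"travel": [10,0,-10],"roll": 0,"jaw": 0},
  ],
)

```text
clock: 16.6
tool_pos: [0.574, -0.2791, 0.7069]
orientation: [-180.0, -1.4, -9.8]
force: [-0.1, 0.2, 0.1]
opening: 0.0005
gripper_force: 0.0
```

```bash
python3 -c "
from plant import ctrl
o=ctrl.get_obs();print(o['joint_pos'],o['tool_pos'],o['orientation'],o['force'],o['clock'])"
```

```text
[-8.44327267e+00  2.67947005e+01  7.16491490e+01  9.16759920e-03
 -1.33420133e+02  8.86652005e+01] [ 0.57396932 -0.2791428   0.70687791] [-179.97308048   -1.43407826   -9.7847937 ] [-0.14937148  0.18046372  0.05146001] 16.6
```

At the edge of reach the tool leans forward, and the lean stays (pitch -1.4°, the way I need it). I'll continue with larger rows.

Request:
apply_moves(
  targets=[
    {"travel": [20,0,-20],"roll": 0,"jaw": 0},
    {"travel": [34,0,-34],"roll": 0,"jaw": 0},
    {"travel": [34,0,-34],"roll": 0,"jaw": 0},
    {"travel": [34,0,-34],"roll": 0,"jaw": 0},
  ],
)

```text
clock: 17.0
tool_pos: [0.6115, -0.2608, 0.7188]
orientation: [177.6, -6.7, -9.6]
force: [-0.1, 0.4, 0.3]
opening: 0.0003
gripper_force: 0.0
```

```bash
python3 -c "
from plant import ctrl
o=ctrl.get_obs();print(o['joint_pos'],o['tool_pos'],o['orientation'],o['force'],o['clock'])"
```

```text
[  -4.679225     26.77347856   71.64640292    3.83175996 -128.31086626
   87.45483401] [ 0.61150786 -0.26079503  0.71880945] [177.56497338  -6.73346053  -9.62942778] [-0.05905246  0.44535388  0.32285089] 17.0
```

Request:
apply_moves(
  targets=[
    {"travel": [28,14,-38],"roll": 0,"jaw": 0},
    {"travel": [28,14,-38],"roll": 0,"jaw": 0},
    {"travel": [28,14,-38],"roll": 0,"jaw": 0},
    {"travel": [28,14,-38],"roll": 0,"jaw": 0},
  ],
)

```text
clock: 17.4
tool_pos: [0.604, -0.284, 0.7567]
orientation: [174.6, -13.1, -9.3]
force: [-0.8, -0.1, 0.2]
opening: 0.0008
gripper_force: 0.0
```

```bash
python3 -c "
from plant import ctrl
o=ctrl.get_obs();print(o['joint_pos'],o['tool_pos'],o['orientation'],o['force'],o['clock'])"
```

```text
[  -5.06734907   24.69287199   71.680132      7.69416632 -124.02048634
   90.21959132] [ 0.60401403 -0.28404348  0.75674271] [174.56675333 -13.14819074  -9.25498937] [-0.80860239 -0.11168805  0.2365879 ] 17.4
```

Request:
apply_moves(
  targets=[
    {"travel": [26,-28,-30],"roll": 0,"jaw": 0},
    {"travel": [26,-28,-30],"roll": 0,"jaw": 0},
  ],
)

```text
clock: 17.6
tool_pos: [0.6231, -0.219, 0.7754]
orientation: [173.7, -15.4, -9.2]
force: [0.6, 0.0, -0.5]
opening: 0.0006
gripper_force: 0.0
```

```bash
python3 -c "
from plant import ctrl
o=ctrl.get_obs();print(o['joint_pos'],o['tool_pos'],o['orientation'],o['force'],o['clock'])"
```

```text
[   2.472907     23.95637899   71.67542154   11.14943588 -123.32033236
   84.81859725] [ 0.62314136 -0.21902684  0.77544377] [173.65795716 -15.44701049  -9.1621384 ] [ 0.58053886  0.02751429 -0.48573943] 17.6
```

Request:
apply_moves(
  targets=[
    {"travel": [-12,-40,5],"roll": 0,"jaw": 0},
    {"travel": [-4,-45,0],"roll": 0,"jaw": 0},
    {"travel": [-4,-45,0],"roll": 0,"jaw": 0},
    {"travel": [-2,-45,0],"roll": 0,"jaw": 0},
    {"travel": [-2,-45,0],"roll": 0,"jaw": 0},
    {"travel": [-2,-45,0],"roll": 0,"jaw": 0},
    {"travel": [-2,-40,0],"roll": 0,"jaw": 0},
    {"travel": [0,0,0],"roll": 0,"jaw": 0},
  ],
)

```text
clock: 18.4
tool_pos: [0.6562, 0.088, 0.7266]
orientation: [173.6, -15.1, -8.7]
force: [1.3, -0.2, -0.7]
opening: 0.0004
gripper_force: 0.0
```

```bash
python3 -c "
from plant import ctrl
o=ctrl.get_obs();print(o['joint_pos'],o['tool_pos'],o['orientation'],o['force'],o['clock'])"
```

```text
[  32.12037889   19.88212499   53.81839582   16.36176122 -115.74039062
   56.53546475] [0.65622084 0.08800606 0.72655321] [173.55937178 -15.06854489  -8.69503924] [ 1.2573195  -0.20620248 -0.70831053] 18.4
```

Request:
apply_moves(
  targets=[
    {"travel": [0,0,-15],"roll": 0,"jaw": 0},
    {"travel": [0,0,-12],"roll": 0,"jaw": 0},
    {"travel": [0,0,-8],"roll": 0,"jaw": 0},
    {"travel": [0,0,-3],"roll": 0,"jaw": 0},
  ],
)

```text
clock: 18.8
tool_pos: [0.6454, 0.0881, 0.7672]
orientation: [173.8, -15.4, -9.1]
force: [0.5, 0.3, 0.7]
opening: 0.0003
gripper_force: 0.0
```

```bash
python3 -c "
from plant import ctrl
o=ctrl.get_obs();print(o['joint_pos'],o['tool_pos'],o['orientation'],o['force'],o['clock'])"
```

```text
[  32.60306939   24.89374766   68.63766391   18.23070273 -124.92183572
   59.14744888] [0.64535849 0.08811289 0.76716143] [173.76390517 -15.39013415  -9.0539534 ] [0.45872809 0.26825904 0.66409754] 18.8
```

Request:
apply_moves(
  targets=[
    {"travel": [0,0,-3],"roll": 0,"jaw": 0},
    {"travel": [0,0,-2],"roll": 0,"jaw": 0},
    {"travel": [0,0,-2],"roll": 0,"jaw": 0},
    {"travel": [0,0,-1],"roll": 0,"jaw": 0},
    {"travel": [1,0,-1],"roll": 0,"jaw": 0},
    {"travel": [4,-2,-4],"roll": 0,"jaw": 0},
    {"travel": [12,-6,-16],"roll": 0,"jaw": 0},
    {"travel": [26,-14,-38],"roll": 0,"jaw": 0},
    {"travel": [26,-14,-38],"roll": 0,"jaw": 0},
    {"travel": [26,-14,-38],"roll": 0,"jaw": 0},
  ],
)

```text
clock: 19.8
tool_pos: [0.6336, 0.1271, 0.8072]
orientation: [174.0, -21.6, -8.3]
force: [0.1, 0.5, 0.2]
opening: 0.0003
gripper_force: 0.0
```

```bash
python3 -c "
from plant import ctrl
o=ctrl.get_obs();print(o['joint_pos'],o['tool_pos'],o['orientation'],o['force'],o['clock'])"
```

```text
[  38.56688512   24.82062038   71.67399919   24.01560834 -123.75488854
   57.79945291] [0.63361412 0.12705245 0.80720272] [173.99849974 -21.5871902   -8.25763484] [0.10745347 0.51236731 0.23779238] 19.8
```

Request:
apply_moves(
  targets=[
    {"travel": [26,-20,-36],"roll": 0,"jaw": 0},
    {"travel": [26,-20,-36],"roll": 0,"jaw": 0},
    {"travel": [0,0,10],"roll": 0,"jaw": 0},
  ],
)

```text
clock: 20.1
tool_pos: [0.6314, 0.1578, 0.8161]
orientation: [174.4, -25.1, -7.8]
force: [1.0, 0.7, 1.2]
opening: 0.0006
gripper_force: 0.0
```

```bash
cat > plan.py <<'E'
from h import *
from scipy.spatial.transform import Rotation as Ro
np.set_printoptions(precision=1,suppress=True)
W=np.array([.5646,.1298,0]);c=np.radians(-9.8);U=-np.array([np.cos(c),np.sin(c),0]);V=np.array([-np.sin(c),np.cos(c),0])
def st():
    o=ctrl.get_obs();R=Ro.from_euler("xyz",o["orientation"],degrees=True).as_matrix();return o,R
def case(p): d=p-W;return np.array([d@U,d@V,p[2]])*1e3   # out, left, z mm
def world(q): q=np.array(q)/1e3;return W+U*q[0]+V*q[1]+np.array([0,0,q[2]])
def tips(R,t): # lowest-inner fingertip edge centre, body inner bottom edge ends
    f=lambda x,y,z:case(t+R@np.array([x,y,z])/1e3)
    return f(9.5,0,22),[f(39,s*96.5,-44) for s in(-1,1)]
if __name__=="__main__":
    o,R=st();print(o["clock"],o["joint_pos"],o["orientation"],o["force"],case(o["tool_pos"]))
    e,b=tips(R,o["tool_pos"]);print("tip edge",e,"body",*b)
    print("tool axes in case (out,left,z)",[ (R.T@v).round(3) for v in(U,V,np.array([0,0,1]))])
E
python3 plan.py
```

```text
20.1 [  42.5   21.9   65.3   26.2 -118.6   54.2] [174.4 -25.1  -7.8] [1.  0.7 1.2] [-61.   38.9 816.1]
tip edge [-79.   37.4 800.3] body [-78.3 140.  863.7] [-77.  -52.3 880.9]
tool axes in case (out,left,z) [array([-0.9,  0. , -0.4]), array([ 0. , -1. , -0.1]), array([ 0.4,  0.1, -0.9])]
```

```bash
cat > go.py <<'E'
import sys
from plan import *
o,R=st();q=case(o["tool_pos"])
for a in sys.argv[1:]:
    t=np.array(eval(a),float);d=R.T@(world(t)-world(q))*1e3;print(t,"tool travel",d,"len",np.linalg.norm(d));q=t
E
python3 go.py 150,1.5,300 95,1.5,130 95,1.5,60 93,1.5,46
```

```text
[150.    1.5 300. ] tool travel [-411.    -7.4  378.6] len 558.849275058123
[ 95.    1.5 130. ] tool travel [-22.3 -15.5 176.6] len 178.67568385205635
[95.   1.5 60. ] tool travel [-29.7  -6.2  63.1] len 70.0
[93.   1.5 46. ] tool travel [-4.1 -1.3 13.5] len 14.142135623730951
```

Request:
apply_moves(
  targets=[
    {"travel": [-32,-0.5,29],"roll": 0,"jaw": 0},
    {"travel": [-32,-0.5,29],"roll": 0,"jaw": 0},
    {"travel": [-32,-0.5,29],"roll": 0,"jaw": 0},
    {"travel": [-32,-0.5,29],"roll": 0,"jaw": 0},
    {"travel": [-32,-0.5,29],"roll": 0,"jaw": 0},
    {"travel": [-32,-0.5,29],"roll": 0,"jaw": 0},
    {"travel": [-32,-0.5,29],"roll": 0,"jaw": 0},
    {"travel": [-32,-0.5,29],"roll": 0,"jaw": 0},
    {"travel": [-32,-0.5,29],"roll": 0,"jaw": 0},
    {"travel": [-32,-0.5,29],"roll": 0,"jaw": 0},
  ],
)

```text
clock: 21.1
tool_pos: [0.4738, 0.1558, 0.4468]
orientation: [174.3, -25.0, -7.8]
force: [0.2, -0.3, 0.6]
opening: 0.0004
gripper_force: 0.0
```

Request:
apply_moves(
  targets=[
    {"travel": [-32,-0.5,29],"roll": 0,"jaw": 0},
    {"travel": [-32,-0.5,29],"roll": 0,"jaw": 0},
    {"travel": [-27,-1,30],"roll": 0,"jaw": 0},
    {"travel": [0,0,0],"roll": 0,"jaw": 0},
  ],
)

```text
clock: 21.5
tool_pos: [0.4263, 0.1528, 0.3253]
orientation: [173.8, -24.8, -7.5]
force: [-0.2, 0.1, 0.0]
opening: 0.0009
gripper_force: 0.0
```

```bash
python3 plan.py; python3 go.py 95,1.5,130 95,1.5,60 93,1.5,46
```

```text
21.5 [ 64.9 -13.6 -41.7  28.7 -63.6   2.8] [173.8 -24.8  -7.5] [-0.2  0.1  0. ] [140.2  -0.9 325.3]
tip edge [122.3  -2.5 309.5] body [122.8 100.6 372. ] [123.9 -91.5 390.8]
tool axes in case (out,left,z) [array([-0.9,  0. , -0.4]), array([ 0. , -1. , -0.1]), array([ 0.4,  0.1, -0.9])]
[ 95.    1.5 130. ] tool travel [-40.8 -21.7 195.1] len 200.52490688448106
[95.   1.5 60. ] tool travel [-29.3  -6.8  63.2] len 70.0
[93.   1.5 46. ] tool travel [-4.1 -1.4 13.5] len 14.142135623730951
```

Request:
apply_moves(
  targets=[
    {"travel": [-8,-4,39],"roll": 0,"jaw": 0},
    {"travel": [-8,-4,39],"roll": 0,"jaw": 0},
    {"travel": [-8,-4,39],"roll": 0,"jaw": 0},
    {"travel": [-8,-5,39],"roll": 0,"jaw": 0},
    {"travel": [-8,-4,30],"roll": 0,"jaw": 0},
    {"travel": [0,0,0],"roll": 0,"jaw": 0},
  ],
)

```text
clock: 22.1
tool_pos: [0.477, 0.1551, 0.1485]
orientation: [173.8, -24.4, -7.8]
force: [1.0, -0.3, 0.2]
opening: 0.0005
gripper_force: 0.0
```

```bash
python3 plan.py; python3 go.py  95,1.5,60 93,1.5,46
```

```text
22.1 [ 50.3   2.1 -58.1  49.7 -32.1 -12.8] [173.8 -24.4  -7.8] [ 1.  -0.3  0.2] [ 90.7  10.  148.5]
tip edge [ 72.9   8.2 132.5] body [ 72.4 111.4 194.9] [ 74.3 -80.7 214. ]
tool axes in case (out,left,z) [array([-0.9,  0. , -0.4]), array([ 0. , -1. , -0.1]), array([ 0.4,  0.1, -0.9])]
[95.   1.5 60. ] tool travel [-40.7  -0.3  79.1] len 89.00221712638313
[93.   1.5 46. ] tool travel [-4.  -1.4 13.5] len 14.142135623730955
```

Request:
apply_moves(
  targets=[
    {"travel": [-4,4,13],"roll": 0,"jaw": 0},
    {"travel": [-5,3,13],"roll": 0,"jaw": 0},
    {"travel": [-5,0,13],"roll": 0,"jaw": 0},
    {"travel": [0,0,0],"roll": 0,"jaw": 0},
  ],
)

```text
clock: 22.5
tool_pos: [0.4877, 0.1514, 0.1247]
orientation: [173.3, -22.9, -8.1]
force: [0.4, 0.2, -0.6]
opening: 0.0004
gripper_force: 0.0
```

```bash
python3 plan.py; python3 go.py  90,1.5,60
```

```text
22.5 [ 47.    5.3 -58.2  52.3 -29.  -13.5] [173.3 -22.9  -8.1] [ 0.4  0.2 -0.6] [ 79.5   8.2 124.7]
tip edge [ 62.2   6.1 108.2] body [ 59.2 109.8 169.7] [ 62.2 -82.1 190.4]
tool axes in case (out,left,z) [array([-0.9,  0. , -0.4]), array([ 0. , -1. , -0.1]), array([ 0.4,  0.1, -0.9])]
[90.   1.5 60. ] tool travel [-35.   -0.1  55.8] len 65.85898559081733
```

Request:
apply_moves(
  targets=[
    {"travel": [-5,1,13],"roll": 0,"jaw": 0},
    {"travel": [-5,1,13],"roll": 0,"jaw": 0},
    {"travel": [-5,1,12],"roll": 0,"jaw": 0},
    {"travel": [0,0,0],"roll": 0,"jaw": 0},
  ],
)

```text
clock: 22.9
tool_pos: [0.4974, 0.1515, 0.0979]
orientation: [172.6, -21.4, -8.3]
force: [-0.5, -0.1, -0.4]
opening: 0.0005
gripper_force: 0.0
```

```bash
python3 plan.py
```

```text
22.9 [ 44.1   9.  -58.2  55.9 -26.1 -15.3] [172.6 -21.4  -8.3] [-0.5 -0.1 -0.4] [69.9 10.  97.9]
tip edge [53.   7.6 81. ] body [ 47.7 111.9 141.2] [ 51.6 -79.6 164.2]
tool axes in case (out,left,z) [array([-0.9,  0. , -0.4]), array([ 0. , -1. , -0.1]), array([ 0.4,  0.1, -0.9])]
```

Request:
apply_moves(
  targets=[
    {"travel": [-5,3,12],"roll": 0,"jaw": 0},
    {"travel": [-4,3,10],"roll": 0,"jaw": 0},
    {"travel": [-3,2,7],"roll": 0,"jaw": 0},
    {"travel": [0,0,0],"roll": 0,"jaw": 0},
  ],
)

```text
clock: 23.3
tool_pos: [0.5039, 0.1472, 0.0801]
orientation: [172.2, -20.2, -8.5]
force: [-0.2, 0.6, -0.4]
opening: 0.0
gripper_force: 0.0
```

```bash
python3 plan.py
```

```text
23.3 [ 41.7  11.4 -58.2  58.3 -24.3 -16.2] [172.2 -20.2  -8.5] [-0.2  0.6 -0.4] [62.7  6.8 80.1]
tip edge [46.2  4.2 63. ] body [ 39.1 108.9 122.2] [ 43.7 -82.4 146.8]
tool axes in case (out,left,z) [array([-0.9,  0. , -0.3]), array([ 0. , -1. , -0.1]), array([ 0.3,  0.1, -0.9])]
```

Request:
apply_moves(
  targets=[
    {"travel": [-2,2,6],"roll": 0,"jaw": 0},
    {"travel": [-2,1,5],"roll": 0,"jaw": 0},
    {"travel": [-1,1,4],"roll": 0,"jaw": 0},
    {"travel": [0,0,0],"roll": 0,"jaw": 0},
  ],
)

```text
clock: 23.7
tool_pos: [0.508, 0.1449, 0.0709]
orientation: [172.0, -19.7, -8.5]
force: [-0.7, -1.1, 0.2]
opening: 0.0002
gripper_force: 0.0
```

```bash
python3 plan.py
```

```text
23.7 [ 40.3  12.6 -58.2  60.  -23.4 -16.8] [172.  -19.7  -8.5] [-0.7 -1.1  0.2] [58.3  5.2 70.9]
tip edge [42.   2.5 53.6] body [ 34.  107.5 112.4] [ 38.9 -83.8 137.7]
tool axes in case (out,left,z) [array([-0.9,  0. , -0.3]), array([ 0. , -1. , -0.1]), array([ 0.3,  0.1, -0.9])]
```

Request:
apply_moves(
  targets=[
    {"travel": [-1.5,0,5],"roll": 0,"jaw": 0},
    {"travel": [-1.5,0,4],"roll": 0,"jaw": 0},
    {"travel": [-1,0,3],"roll": 0,"jaw": 0},
    {"travel": [0,0,0],"roll": 0,"jaw": 0},
  ],
)

```text
clock: 24.1
tool_pos: [0.5117, 0.1458, 0.0628]
orientation: [171.8, -19.4, -8.6]
force: [-3.5, 0.7, 6.4]
opening: 0.0002
gripper_force: 3.1
```

```bash
python3 plan.py
```

```text
24.1 [ 39.3  13.7 -58.2  61.9 -22.6 -18. ] [171.8 -19.4  -8.6] [-3.5  0.7  6.4] [54.9  6.7 62.8]
tip edge [38.6  3.9 45.4] body [ 30.1 109.  103.9] [ 35.2 -82.2 129.8]
tool axes in case (out,left,z) [array([-0.9,  0. , -0.3]), array([ 0. , -1. , -0.1]), array([ 0.3,  0.1, -0.9])]
```

Request:
apply_moves(
  targets=[
    {"travel": [0.2,0,2.5],"roll": 0,"jaw": 0},
    {"travel": [0.4,0,2.5],"roll": 0,"jaw": 0},
    {"travel": [0,0,0],"roll": 0,"jaw": 0},
  ],
)

```text
clock: 24.4
tool_pos: [0.5145, 0.1455, 0.0593]
orientation: [171.8, -19.3, -8.6]
force: [-3.9, 0.7, 6.4]
opening: 0.0
gripper_force: 3.0
```

```bash
python3 plan.py
```

```text
24.4 [ 38.4  14.2 -58.2  63.3 -22.1 -18.7] [171.8 -19.3  -8.6] [-3.9  0.7  6.4] [52.   6.9 59.3]
tip edge [35.8  4.1 41.9] body [ 27.2 109.2 100.3] [ 32.3 -81.9 126.2]
tool axes in case (out,left,z) [array([-0.9,  0. , -0.3]), array([ 0. , -1. , -0.1]), array([ 0.3,  0.1, -0.9])]
```

Request:
apply_moves(
  targets=[
    {"travel": [0.4,0.3,2.5],"roll": 0,"jaw": 0},
    {"travel": [0.6,0.3,2.5],"roll": 0,"jaw": 0},
    {"travel": [0.8,0.3,2.2],"roll": 0,"jaw": 0},
    {"travel": [0,0,0],"roll": 0,"jaw": 0},
  ],
)

```text
clock: 24.8
tool_pos: [0.5191, 0.1441, 0.054]
orientation: [171.8, -19.1, -8.6]
force: [-2.3, 2.8, 3.4]
opening: 0.0005
gripper_force: 1.7
```

```bash
python3 plan.py
```

```text
24.8 [ 37.1  14.9 -58.2  65.5 -21.4 -19.6] [171.8 -19.1  -8.6] [-2.3  2.8  3.4] [47.3  6.3 54. ]
tip edge [31.1  3.5 36.6] body [ 22.4 108.7  95. ] [ 27.4 -82.5 121. ]
tool axes in case (out,left,z) [array([-0.9,  0. , -0.3]), array([ 0. , -1. , -0.1]), array([ 0.3,  0.1, -0.9])]
```

Request:
apply_moves(
  targets=[
    {"travel": [1,0.2,0.8],"roll": 0,"jaw": 0},
    {"travel": [1,0.2,0.6],"roll": 0,"jaw": 0},
    {"travel": [1,0.2,0.5],"roll": 0,"jaw": 0},
    {"travel": [0,0,0],"roll": 0,"jaw": 0},
  ],
)

```text
clock: 25.2
tool_pos: [0.522, 0.1432, 0.053]
orientation: [171.8, -19.1, -8.6]
force: [-3.8, 4.3, 0.8]
opening: 0.0002
gripper_force: 2.1
```

```bash
python3 plan.py
```

```text
25.2 [ 36.5  15.2 -58.   66.  -21.2 -19.5] [171.8 -19.1  -8.6] [-3.8  4.3  0.8] [44.3  6.  53. ]
tip edge [28.1  3.2 35.5] body [ 19.5 108.3  93.9] [ 24.2 -82.9 119.8]
tool axes in case (out,left,z) [array([-0.9,  0. , -0.3]), array([ 0. , -1. , -0.1]), array([ 0.3,  0.1, -0.9])]
```

Request:
apply_moves(
  targets=[
    {"travel": [0.7,0,0.3],"roll": 0,"jaw": 0},
    {"travel": [0.7,0,0.3],"roll": 0,"jaw": 0},
    {"travel": [0.7,0,0.3],"roll": 0,"jaw": 0},
    {"travel": [0,0,0],"roll": 0,"jaw": 0},
  ],
)

```text
clock: 25.6
tool_pos: [0.5238, 0.1427, 0.0525]
orientation: [171.8, -19.1, -8.5]
force: [-4.6, 4.9, -0.1]
opening: 0.0005
gripper_force: 2.2
```

Request:
apply_moves(
  targets=[
    {"travel": [0.6,0,0.2],"roll": 0,"jaw": 0},
    {"travel": [0.6,0,0.2],"roll": 0,"jaw": 0},
    {"travel": [0,0,0],"roll": 0,"jaw": 0},
  ],
)

```text
clock: 25.9
tool_pos: [0.5249, 0.1422, 0.0523]
orientation: [171.8, -19.0, -8.5]
force: [-4.1, 4.0, -0.7]
opening: 0.0006
gripper_force: 2.2
```

```bash
python3 plan.py
```

```text
25.9 [ 36.2  15.4 -57.8  65.9 -21.1 -19.2] [171.8 -19.   -8.5] [-4.1  4.  -0.7] [41.2  5.5 52.3]
tip edge [25.1  2.7 34.9] body [ 16.3 107.9  93.2] [ 21.1 -83.3 119.2]
tool axes in case (out,left,z) [array([-0.9,  0. , -0.3]), array([ 0. , -1. , -0.1]), array([ 0.3,  0.1, -0.9])]
```

Request:
apply_moves(
  targets=[
    {"travel": [0.6,0,0.2],"roll": 0,"jaw": 0},
    {"travel": [0.6,0,0.2],"roll": 0,"jaw": 0},
    {"travel": [0,0,0],"roll": 0,"jaw": 0},
  ],
)

```text
clock: 26.2
tool_pos: [0.526, 0.1418, 0.0522]
orientation: [171.8, -19.0, -8.5]
force: [-3.8, 3.5, -1.5]
opening: 0.0003
gripper_force: 2.1
```

Request:
apply_moves(
  targets=[
    {"travel": [0.6,0,0.2],"roll": 0,"jaw": 0},
    {"travel": [0.6,0,0.2],"roll": 0,"jaw": 0},
    {"travel": [0,0,0],"roll": 0,"jaw": 0},
  ],
)

```text
clock: 26.5
tool_pos: [0.5272, 0.1414, 0.0522]
orientation: [171.8, -19.0, -8.5]
force: [-2.8, 3.7, -2.1]
opening: 0.0006
gripper_force: 2.2
```

```bash
python3 plan.py
```

```text
26.5 [ 36.   15.6 -57.6  65.8 -21.1 -18.9] [171.8 -19.   -8.5] [-2.8  3.7 -2.1] [38.9  5.1 52.2]
tip edge [22.7  2.3 34.7] body [ 13.9 107.4  93. ] [ 18.7 -83.7 119.1]
tool axes in case (out,left,z) [array([-0.9,  0. , -0.3]), array([ 0. , -1. , -0.1]), array([ 0.3,  0.1, -0.9])]
```

Request:
apply_moves(
  targets=[
    {"travel": [0.5,0,0.2],"roll": 0,"jaw": 0},
    {"travel": [0.5,0,0.2],"roll": 0,"jaw": 0},
    {"travel": [0,0,0],"roll": 0,"jaw": 0},
  ],
)

```text
clock: 26.8
tool_pos: [0.5276, 0.1413, 0.052]
orientation: [171.8, -19.0, -8.5]
force: [-9.6, 5.4, 2.1]
opening: 0.0005
gripper_force: 5.6
```

Request:
apply_moves(
  targets=[
    {"travel": [0.5,0,0.2],"roll": 0,"jaw": 0},
    {"travel": [0.5,0,0.2],"roll": 0,"jaw": 0},
    {"travel": [0,0,0],"roll": 0,"jaw": 0},
  ],
)

```text
clock: 27.1
tool_pos: [0.5279, 0.1412, 0.0519]
orientation: [171.8, -19.0, -8.5]
force: [-18.7, 6.7, 8.3]
opening: 0.0003
gripper_force: 9.7
```

```bash
python3 plan.py; python3 - <<'E'
from h import *
print(ctrl.get_obs()["moment"])
a=ctrl.snapshot("side")[:,:,::-1];cv2.imwrite("pics/s5.png",a)
b=ctrl.snapshot("top")[:,:,::-1]
cv2.imwrite("pics/c5.png",np.hstack([cv2.resize(m,None,fx=5,fy=5,interpolation=2) for m in(a[180:280,260:340],b[180:280,220:300])]))
E
```

```text
27.1 [ 35.9  15.6 -57.5  65.9 -21.  -18.7] [171.8 -19.   -8.5] [-18.7   6.7   8.3] [38.1  5.  51.9]
tip edge [22.   2.2 34.3] body [ 13.3 107.4  92.7] [ 17.8 -83.8 118.7]
tool axes in case (out,left,z) [array([-0.9,  0. , -0.3]), array([ 0. , -1. , -0.1]), array([ 0.3,  0.1, -0.9])]
[ 2.40963406  6.310699   -0.43872899]
```

View pics/c5.png

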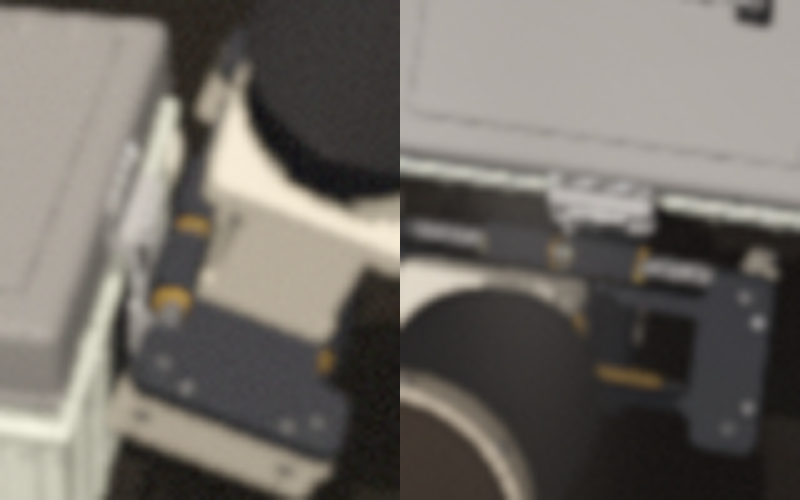

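The force rises sharply, about 10 N over 0.3 mm, and it shows on the finger pads, so the lever is against its stop (21.6 N total). The picture shows the body clear of the keeper (crop right 600,200), with the bail hooked. I release along the way in.

Request:
apply_moves(
  targets=[
    {"travel": [-1,0,-0.4],"roll": 0,"jaw": 0},
    {"travel": [-1.5,0,-0.8],"roll": 0,"jaw": 0},
    {"travel": [-1.5,0,-3],"roll": 0,"jaw": 0},
    {"travel": [-2,0,-6],"roll": 0,"jaw": 0},
    {"travel": [-3,0,-10],"roll": 0,"jaw": 0},
    {"travel": [-4,0,-15],"roll": 0,"jaw": 0},
    {"travel": [-4,0,-20],"roll": 0,"jaw": 0},
    {"travel": [-4,0,-30],"roll": 0,"jaw": 0},
    {"travel": [-4,0,-40],"roll": 0,"jaw": 0},
    {"travel": [0,0,-40],"roll": 0,"jaw": 0},
  ],
)

```text
clock: 28.2
tool_pos: [0.4556, 0.1755, 0.2]
orientation: [171.7, -19.0, -8.6]
force: [2.3, 1.2, 0.1]
opening: 0.0002
gripper_force: 0.0
```

```bash
python3 plan.py; python3 - <<'E'
from h import *
a=ctrl.snapshot("side")[:,:,::-1];cv2.imwrite("pics/s6.png",a)
b=ctrl.snapshot("top")[:,:,::-1];b0=cv2.imread("pics/top0.png")
for n,(x,y,w,h) in dict(timer=(175,163,40,42),dish=(312,182,52,52),marker=(165,225,65,28)).items(): print(n,np.abs(b[y:y+h,x:x+w].astype(int)-b0[y:y+h,x:x+w]).mean())
cv2.imwrite("pics/c6.png",np.hstack([cv2.resize(m,None,fx=5,fy=5,interpolation=2) for m in(a[180:280,260:340],b[180:280,220:300])]))
E
```

```text
28.2 [ 58.2   0.2 -45.3  28.1 -48.5   2.2] [171.7 -19.   -8.6] [2.3 1.2 0.1] [115.2  26.5 200. ]
tip edge [ 99.   23.7 182.5] body [ 90.1 128.9 240.7] [ 95.1 -62.2 267. ]
tool axes in case (out,left,z) [array([-0.9,  0. , -0.3]), array([ 0. , -1. , -0.1]), array([ 0.3,  0.1, -0.9])]
timer 3.5880952380952382
dish 0.9541420118343196
marker 1.6518315018315017
```

View pics/c6.png

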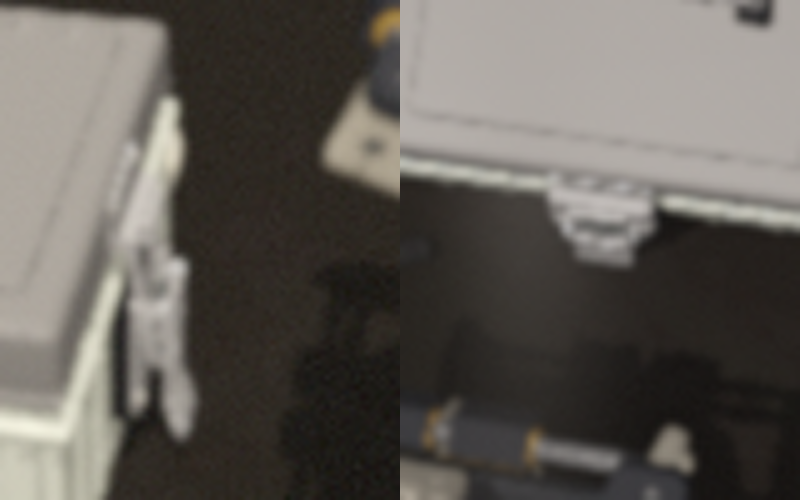

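The picture shows the lever hanging down with its tip at left (180,435) and right (605,262), the bail in the hook, and the gripper clear. Timer, dish and marker look unchanged. Next I check the lever tip's position against home.

```bash
python3 - <<'E'
from plan import *
t=lambda x,y:(220+(x-400)/5,180+y/5); s=lambda x,y:(260+x/5,180+y/5)
for n,a,b in[("tip",(605,262),(180,432)),("tipL",(577,258),(165,400)),("tipR",(632,266),(192,400))]:
    p,e=tri(t(*a),s(*b));print(n,case(p),e*1e3)
for d in(10,13.5,17,21):
  for a in(0,.1,.2,.3):
    q=lambda u,v,l:case and world((d+u*np.sin(a)+v*np.cos(a),l,72-u*np.cos(a)+v*np.sin(a)))
    P=proj("top",q(62,8.5,0));S=proj("side",q(62,8.5,0));print(d,a,"top",(P-[220,180])*5+[400,0],"side",(S-[260,180])*5)
E
```

```text
tip [28.1  0.6 -1.8] 2.9844502522129113
tipL [26.4 13.  27.7] 8.28470817295092
tipR [ 29.5 -13.    4.8] 0.5914166231934704
10 0 top [608.2 238.3] side [162.  407.9]
10 0.1 top [606.2 250.9] side [176.2 408. ]
10 0.2 top [604.2 263.2] side [190.1 407. ]
10 0.3 top [602.2 275.1] side [203.6 404.9]
13.5 0 top [607.1 245.5] side [170.  409.1]
13.5 0.1 top [605.2 258.1] side [184.2 409.2]
13.5 0.2 top [603.2 270.5] side [198.1 408.2]
13.5 0.3 top [601.2 282.4] side [211.7 406.1]
17 0 top [606.1 252.8] side [178.1 410.3]
17 0.1 top [604.1 265.4] side [192.3 410.4]
17 0.2 top [602.1 277.7] side [206.3 409.4]
17 0.3 top [600.1 289.7] side [219.8 407.3]
21 0 top [604.8 261. ] side [187.3 411.6]
21 0.1 top [602.9 273.7] side [201.5 411.7]
21 0.2 top [600.9 286. ] side [215.5 410.7]
21 0.3 top [598.9 298. ] side [229.1 408.6]
```

The geometry agrees: the contacts put the pin about 17 mm from the wall, and the tip position fits a lever at about 0 rad. The hard stop was felt, so I hand in.

```bash
python3 -c "
from plant import ctrl
print(ctrl.close_job(),ctrl.get_obs()['clock'])"
```

```text
the job is handed in; nothing more can be done
the job is handed in; nothing more can be done
```

I handed the job in at about 28 s of the 51 s: the lid is on its seal, the bail is hooked and the lever was pushed to a firm stop (21.6 N on the wrist sensor), but it may be failed because the wrist force read 141 N (limit 120 N) and joint 3 read 71.75° (limit 71.71°) for a moment when the arm hit its travel limit in free space; the hand-in gave no verdict, and the drawn-down lid angle was not measured.

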